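# Set the spoon-hanger post in its cam clamp

### The arm

A 6-joint arm with a two-finger parallel gripper is mounted at the origin on the work surface. World frame = base frame: x ahead of the robot, y to its left, z up, the work surface at z = 0. Lengths are in m, angles in rad, forces in N, time in s.
With the tool pointing down it reaches from about 0.3 to 0.825 m from the base axis. Payload 5.4 kg.
Tool frame: the origin (TCP) lies at the very end of the fingers, on their centre line; the grasp point (between the pads) lies 19 mm behind it; z points along the fingers, x is the direction in which the jaws open and shut, and the axes are right-handed (so a half turn about z gives the same grasp; the last joint's range is limited). The gripper opens to 92 mm and grips with 3 to 60 N. Pads are 20 mm wide; open, the fingers measure 128 mm over their backs; the gripper's body (75 mm by 189 mm) begins 69 mm behind the grasp point.
Start: joints at [1.114, 0.158, 1.597, -0, 1.386, -0.21], TCP at [0.14, 0.558, 0.215] pointing down, gripper open.
Joint ranges: [-2.91, 2.91], [-0.94, 2.29], [0.18, 2.7], [-1.29, 4.43], [0.17, 2.64], [-3, 3]. Speed limits (rad/s): [2.57, 2.57, 3.14, 3.14, 3.14, 3.14].

### API

Orientations are given as a rotation vector (axis times angle).
In Python, from workcell import bot gives the robot as it stands. Calls block until the motion is done:
- bot.goto(position, orientation): joint-space move of the TCP to a pose.
- bot.line_to(position, rot=None, max_speed=0.15): straight line of the TCP; rot=None keeps the orientation; max_speed is the mean speed in m/s.
- bot.set_joints(angles): joint-space move.
- bot.set_gripper(opening, newtons=None): opening from 0.0 (shut) to 1.0 (fully open); newtons is the grip in N (None keeps the last); returns when the fingers have stopped.
- bot.hold(seconds).
- bot.inverse_kinematics(position, orientation): joint angles nearest the present ones, or None.
- bot.read_camera(name): name is "side" or "top"; returns a dict with "pixels" (420x560x3 uint8, blue, green, red), "fx", "fy", "cx", "cy" (pixels), "R" (3x3) and "t" (3): a world point X has camera coordinates R X + t. Camera axes: x right, y down, z forward; pixel columns grow to the right and rows downward; lengths in m; the calibration is good to about 2 mm. A picture is of the moment at which its call begins. There is no depth.
A pose or a line that the arm cannot do raises bot.MotionError and nothing moves.
- bot.job_done(): hands the job in, once; it reports no verdict.
Readings, each from a call of its own:
- bot.current_clock(): time.
- bot.current_joints(): joint angles.
- bot.current_joint_vel(): joint speeds.
- bot.current_effort(): joint torques, N m.
- bot.current_ee_pos(): TCP position.
- bot.current_tool_rot(): TCP orientation.
- bot.current_contact_force(): force on the tool from outside, world axes, zero at the start.
- bot.current_ft_torque(): the same for the moment, N m.
- bot.current_opening(): opening from 0.0 (shut) to 1.0 (fully open).
Only numpy, scipy, OpenCV 4.12 (cv2) and the standard library are available. Lean on these libraries where they do the work, as an engineer would, in place of code of your own. Each camera call takes 0.05 s, during which the arm holds its last target. There are 200 camera calls.

### The job

Lift the steel spoon-hanger post out of its wooden block and lower it through the hole of the green clamp bracket until the red band is half sunk in the steel ring, with its side arm just clockwise (seen from above) of the orange lever. Keep holding the post at that height and turn it anticlockwise so that its side arm sweeps the cam lever fully closed against its stop; touch the bracket and its lever only with the post, never with the gripper. Finish while still holding the post upright at the mark, because the ring does not carry it, and leave the bucket, pitcher, bowl and grill plate alone.

Things in the scene. Friction and masses are not known exactly. Their poses are not given: they have to be found in the camera images.
- post: Loose upright steel post, about 0.2 kg, 166 mm tall; 12 mm rod, foot tapered over 5 mm. Origin: centre of the foot end; z up the rod, x along its side arm (8 mm bar, 82 mm above the foot, 64 mm long, then an upturned tip to 72 mm out, 100 mm up). Stands 50 mm deep in the block, foot 10 mm above the bench.
- grip (a point): Centre of the post's black flat head, on its axis, 146 mm above the foot; axes as the post's. The head is 12 mm thick (post y), 26 mm wide (post x), 126 to 166 mm above the foot: pinch it from above, fingers closing along post y.
- mark (a point): Centre of the red length band (10 mm tall) on the post's axis, 60 mm above the foot; axes as the post's.
- side_tip (a point): On the side arm's axis at its straight end: 64 mm from the post's axis along post +x, 82 mm above the foot.
- block: Fixed dark wooden storage block 100 x 100 x 60 mm with a 14 mm wide, 50 mm deep hole in the middle of its top, which holds the post. Origin: centre of its underside.
- bracket: Fixed green clamp bracket, base 100 (x) x 120 (y) mm. Origin: centre of its underside; z up. Cheeks at y = +-34 mm carry a flange 60 to 75 mm high, 76 mm square, with a 16 mm through hole in its middle (3 mm chamfer); below it is open down to the 6 mm base plate. On the flange lies the steel cam ring (46 mm outside, 22 mm inside, 75 to 85 mm high), turning about the hole's axis.
- collar (a point): Centre of the cam ring's top face on the hole's axis, 85 mm above the bracket's underside; axes as the bracket's. With the red band half sunk the mark lies at this point, the foot 25 mm above the bench: nothing is under it to carry it.
- cam (a joint): Turn of the cam ring with its lever, rad, anticlockwise from above: 0 = fully open (lever pointing 0.45 rad clockwise of bracket +x), 1.1 = closed against its stop (lever 0.65 rad anticlockwise of +x). It stays where left; stiff friction of about 0.06 N m. Starts between 0 and 0.2.
- lever_peg (a point): On the axis of the lever's orange upright peg (10 mm thick, 80 to 125 mm high), 46 mm from the hole's axis, 105 mm high. The orange lever bar lies flat from the ring to 64 mm out, 76 to 83 mm high. With the post at the mark its side arm runs 107 mm high, over the bar, and meets the peg's clockwise side: touching, the arm points about 0.2 rad clockwise of the lever.
- bucket: Insulated rice bucket, yellow with a white lid and a grey front latch, 226 mm wide, 208 mm tall, 2.5 kg; origin centre of underside. Leave alone.
- pitcher: Glass pitcher 104 mm wide, 180 mm tall, handle on its +y side; origin centre of underside. Leave alone.
- bowl: Blue enamel bowl 160 mm wide, 60 mm tall; origin centre of underside. Leave alone.
- grill: Clay grill plate 140 x 180 mm, 27 mm tall, on four feet; origin centre of underside. Leave alone.

How it is judged:
On the way, in this order (a step that is already met when the one before it is completed fails the run):
1. the held post is through the hole with its mark at the ring's top (within 5 mm), the lever still open (z of mark in the frame of collar between -0.005 and 0.005 m and horizontal distance between mark and collar below 0.005 m and angle between post's own z axis and vertical below 0.12 rad and contact force between the fingers and post above 3 N and value of joint cam below 0.5 rad), for 0.2 s.
2. the lever is fully closed while the post is held at the mark (z of mark in the frame of collar between -0.005 and 0.005 m and horizontal distance between mark and collar below 0.005 m and angle between post's own z axis and vertical below 0.12 rad and contact force between the fingers and post above 3 N and value of joint cam above 1.02 rad), for 0.2 s.
At the end, for the whole second after the job is handed in: The post is upright (within 0.12 rad) in the bracket's hole with the centre of its red band within 5 mm in height and 5 mm sideways of the ring's top centre, the cam lever within 0.08 rad of its closed stop, the fingers gripping the post (over 3 N) and the post at rest; the bystanders stand upright (all of step 2 and linear speed of post below 0.02 m/s and contact force between post and block below 0.1 N and angle between each of bucket, pitcher, bowl, grill's own z axis and vertical below 0.1 rad); the arm keeps its last pose, push and grip.
It fails at once if the lever is pushed shut while the post is not at its mark (more than 12 mm off) (value of joint cam above 0.5 rad and (z of mark in the frame of collar above 0.012 m or z of mark in the frame of collar below -0.012 m or horizontal distance between mark and collar above 0.012 m)).
It fails at once if the lever is pushed shut, or the post let go afterwards, without the fingers holding the post (value of joint cam above 0.5 rad and contact force between the fingers and post below 0.5 N).
It fails at once if a bystander is shifted by more than 20 mm (distance of any of bucket, pitcher, bowl, grill from where it was at the start of the episode above 0.02 m).
It fails at once if the robot itself pushes the bracket or its lever (over 3 N) (contact force between any of the arm, the fingers and bracket above 3 N).
It also fails if it takes over 53 s, if anything falls off the work surface, if the arm or the gripper's body presses on something with over 40 N, if the wrist force passes 120 N, or if a joint passes its speed limit or range.

## Working session

There is one attempt and no reset: what is moved stays moved. The work goes in short steps, each a Python script; the robot and the scene stay as the last script left them, time stands still between calls to the robot, and variables do not carry over. Pictures are saved under pics/ and viewed, about 8 in all and at most 12, crops included, and the job is handed in when it is done.

```bash
mkdir -p pics
python3 - <<'E'
from workcell import bot
import cv2,numpy as np,pickle
for n in("side","top"):
    c=bot.read_camera(n); cv2.imwrite(f"pics/{n}0.png",c["pixels"]); 
    print(n,c["fx"],c["fy"],c["cx"],c["cy"],np.round(c["R"],4).tolist(),np.round(c["t"],4).tolist(), "campos",-np.array(c["R"]).T@c["t"])
print(bot.current_clock(),bot.current_tool_rot())
E
```

```text
side 394.8146029364664 394.8146029364664 284.07002230483096 215.27846673544494 [[0.7286, -0.6849, 0.0039], [-0.4312, -0.463, -0.7744], [0.5322, 0.5626, -0.6327]] [-0.3922, 0.3256, 0.8663] campos [-0.03488896 -0.60519634  0.80175407]
top 471.45735252485525 471.45735252485525 268.22095261061406 210.04621771517722 [[0.0074, -0.9999, 0.0113], [-0.9951, -0.0085, -0.098], [0.0981, -0.0106, -0.9951]] [-0.05, 0.5583, 1.5603] campos [ 0.40282492 -0.02872639  1.60793338]
0.1 [ 2.47738021e+00  1.93067419e+00 -2.40377659e-03]
```

View pics/top0.png

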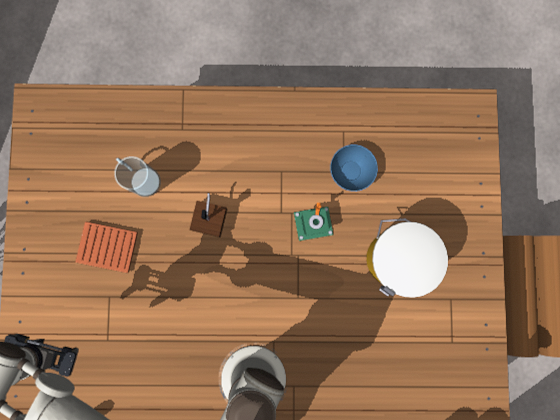

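View pics/side0.png

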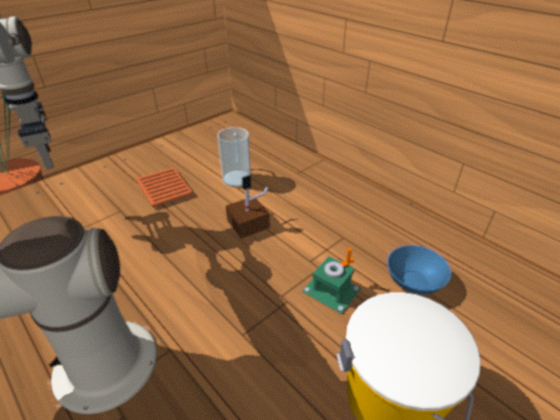

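Top view: post/block near (208,216), bracket near (315,222); side view: block near (248,215), ring near (334,269). Enlarged crops next.

Run:
```python
import cv2,numpy as np
t=cv2.imread("pics/top0.png");s=cv2.imread("pics/side0.png")
def crop(im,x,y,w,h,k): return cv2.resize(im[y:y+h,x:x+w],None,fx=k,fy=k,interpolation=cv2.INTER_CUBIC)
a=np.hstack([crop(t,185,185,50,60,8),crop(t,290,195,50,60,8)])
cv2.imwrite("pics/topc.png",a)
b=np.hstack([crop(s,220,165,57,80,7),crop(s,302,240,57,80,7)])
cv2.imwrite("pics/sidec.png",b)
```

```text
(no output)
```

View pics/topc.png

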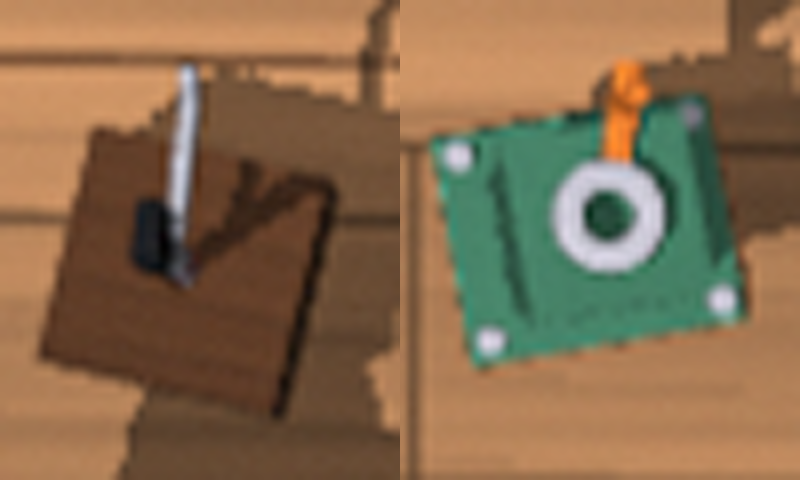

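View pics/sidec.png

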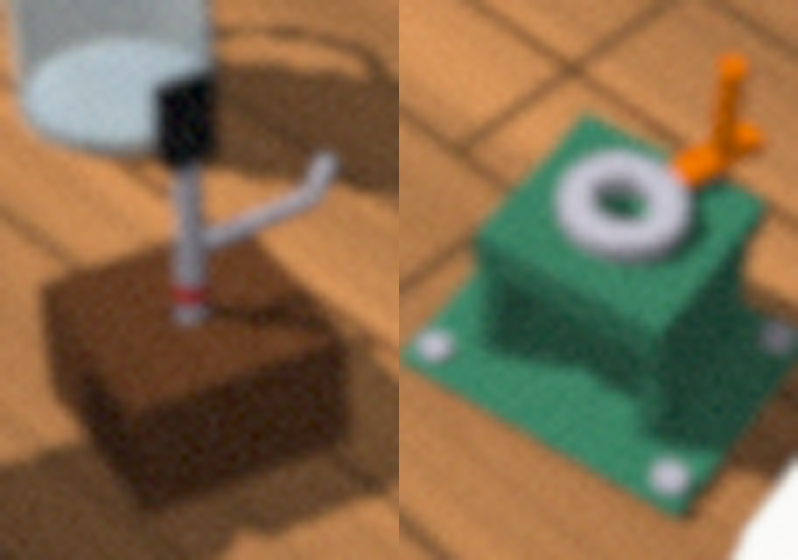

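The crops show, in crop pixels:
- **Top view:** ring centre (209,216), peg top (228,75), post head (150,236), arm tip (188,72).
- **Side view:** red band (188,297), head (186,122), arm tip (330,162), ring hole (221,200), peg top (335,65).

```bash
cat > h.py <<'E'
import numpy as np
from workcell import bot
C={n:None for n in("side","top")}
def cam(n):
    if C[n] is None: C[n]=bot.read_camera(n)
    return C[n]
def ray(n,u,v):
    c=cam(n);R=np.array(c["R"]);d=R.T@[(u-c["cx"])/c["fx"],(v-c["cy"])/c["fy"],1];return -R.T@np.array(c["t"]),d
def atz(n,p,z):
    o,d=ray(n,*p);return o+d*(z-o[2])/d[2]
def tri(p,q):
    A=[];b=[]
    for n,x in(("side",p),("top",q)):
        o,d=ray(n,*x);d=d/np.linalg.norm(d);P=np.eye(3)-np.outer(d,d);A.append(P);b.append(P@o)
    return np.linalg.lstsq(np.vstack(A),np.hstack(b),rcond=None)[0]
def proj(n,X):
    c=cam(n);q=np.array(c["R"])@X+np.array(c["t"]);return np.array([c["cx"]+c["fx"]*q[0]/q[2],c["cy"]+c["fy"]*q[1]/q[2]])
E
python3 - <<'E'
from h import *
np.set_printoptions(precision=4,suppress=True)
f=lambda x0,y0,k,u,v:(x0+(u+.5)/k-.5,y0+(v+.5)/k-.5)
TL=lambda u,v:f(185,185,8,u,v);TR=lambda u,v:f(290,195,8,u-400,v)
SL=lambda u,v:f(220,165,7,u,v);SR=lambda u,v:f(302,240,7,u-399,v)
print("ring top",atz("top",TR(609,216),.085),"side",atz("side",SR(620,200),.085),"tri",tri(SR(620,200),TR(609,216)))
print("peg top",atz("top",TR(628,75),.125),"side",atz("side",SR(734,63),.125),tri(SR(734,63),TR(628,75)))
print("post: band side",atz("side",SL(188,297),.07),"base side",atz("side",SL(190,320),.06),"head mid side",atz("side",SL(187,122),.156))
print("head top, top",atz("top",TL(150,236),.176), "block ctr top",atz("top",TL(185,269.5),.06))
print("armtip",atz("top",TL(188,70),.11),atz("side",SL(330,160),.11))
print("blk",[atz("top",TL(*p),.06) for p in((95,130),(328,183),(275,410),(42,355))])
print("brk base",[atz("top",TR(*p),.006) for p in((432,138),(705,97),(748,320),(478,366))])
E
```

```text
ring top [ 0.5168 -0.1991  0.085 ] side [ 0.5154 -0.2006  0.085 ] tri [ 0.517  -0.1993  0.0829]
peg top [ 0.5698 -0.2023  0.125 ] side [ 0.5634 -0.2072  0.125 ] [ 0.5705 -0.2029  0.1173]
post: band side [0.5248 0.1512 0.07  ] base side [0.5229 0.1484 0.06  ] head mid side [0.5324 0.1536 0.156 ]
head top, top [0.53   0.1536 0.176 ] block ctr top [0.5266 0.1537 0.06  ]
armtip [0.6027 0.1482 0.11  ] [0.5999 0.1429 0.11  ]
blk [array([0.5841, 0.192 , 0.06  ]), array([0.5629, 0.0956, 0.06  ]), array([0.4692, 0.1158, 0.06  ]), array([0.491 , 0.2116, 0.06  ])]
brk base [array([ 0.5555, -0.1323,  0.006 ]), array([ 0.5741, -0.2491,  0.006 ]), array([ 0.4789, -0.267 ,  0.006 ]), array([ 0.4584, -0.1521,  0.006 ])]
```

```bash
cat >> h.py <<'E'
from scipy.spatial.transform import Rotation as Ro
def rot(psi):  # tool down, tool x at psi-pi/2
    a=psi-np.pi/2
    x=np.array([np.cos(a),np.sin(a),0]);z=np.array([0,0,-1.]);return Ro.from_matrix(np.c_[x,np.cross(z,x),z]).as_rotvec()
np.set_printoptions(precision=4,suppress=True)
def st(m=""): print(m,"t",round(bot.current_clock(),2),"tcp",bot.current_ee_pos(),"F",np.array(bot.current_contact_force()),"M",np.array(bot.current_ft_torque()),"open",round(bot.current_opening(),3))
E
python3 - <<'E'
from h import *
r=rot(-.07)
print(bot.inverse_kinematics([.528,.153,.25],r))
bot.goto([.528,.153,.25],r);st()
bot.line_to([.528,.153,.138],max_speed=.1);st("down")
bot.set_gripper(0.0,8);st("closed")
print(bot.current_joints())
E
```

```text
[ 0.0622  0.0703  1.6228 -0.      1.4485  1.703 ]
 t 2.23 tcp [0.5278 0.1536 0.2499] F [-1.1618  0.4256 -0.1463] M [-0.0012  0.1396  0.0039] open 1.005
down t 3.49 tcp [0.5286 0.1531 0.1388] F [ 0.7883 -0.7735  0.557 ] M [-0.0512  0.1775 -0.0439] open 1.006
closed t 4.67 tcp [0.528  0.1534 0.138 ] F [-0.0538  1.2908 -0.0335] M [ 0.4841  0.1664 -0.0413] open 0.133
[0.0624 0.1645 1.7469 0.001  1.23   1.703 ]
```

Run:
```python
from h import *
import cv2
bot.set_gripper(0.0,50);st("grip")
bot.line_to([.528,.1534,.30],max_speed=.12);st("lifted")
for p in(-.65,0,.7,.9): print(p,bot.inverse_kinematics([.5165,-.1997,.153],rot(p)))
bot.goto([.5165,-.1997,.30],rot(-.65)); 
bot.line_to([.5165,-.1997,.237],max_speed=.1);bot.hold(.3);st("hover")
def crop(im,x,y,w,h,k): return cv2.resize(im[y:y+h,x:x+w],None,fx=k,fy=k,interpolation=cv2.INTER_CUBIC)
cv2.imwrite("pics/hov_t.png",cam("top")["pixels"]);cv2.imwrite("pics/hov_s.png",cam("side")["pixels"])
cv2.imwrite("pics/hov.png",np.hstack([crop(cam("top")["pixels"],290,185,57,80,7),crop(cam("side")["pixels"],302,210,57,80,7)]))
```

```text
grip t 4.89 tcp [0.5278 0.1538 0.138 ] F [-1.1832  5.1178  0.4667] M [ 1.4174  0.4159 -0.0026] open 0.129
lifted t 6.39 tcp [0.5276 0.1533 0.299 ] F [-0.5163  0.2565 -2.1686] M [ 0.0241  0.2073 -0.0328] open 0.127
-0.65 [-0.5872  0.1584  1.7224 -0.      1.2608  1.6336]
0 [-0.5872  0.1584  1.7224 -0.      1.2608  0.9836]
0.7 [-0.5872  0.1584  1.7224 -0.      1.2608  0.2836]
0.9 [-0.5872  0.1584  1.7224  0.      1.2608  0.0836]
hover t 8.8 tcp [ 0.5167 -0.1999  0.2375] F [ 1.0001  0.801  -2.5721] M [-0.0014  0.125  -0.0153] open 0.129
```

View pics/hov.png

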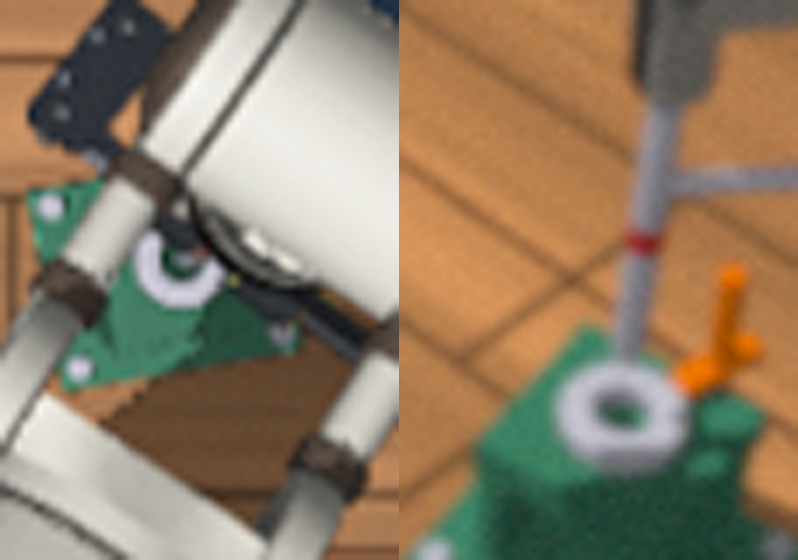

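Run:
```python
from h import *
f=lambda n,X:(proj(n,np.array(X))-(([290,185]) if n=="top" else [302,210])+.5)*7-.5+([399,0] if n=="side" else 0)
x,y=.5167,-.1999
for n in("side","top"):
    for nm,z in(("foot",.1105),("mark",.1705),("arm",.1925),("fingertip",.2375),("ring",.085)): print(n,nm,f(n,[x,y,z]))
    print("jac px/mm",(f(n,[x+.01,y,.17])-f(n,[x,y,.17]))/10,(f(n,[x,y+.01,.17])-f(n,[x,y,.17]))/10)
```

```text
side foot [627.0257 356.4578]
side mark [642.1678 230.0674]
side arm [648.0375 181.0736]
side fingertip [660.623   76.0236]
side ring [620.9473 407.1935]
jac px/mm [ 1.9632 -1.3959] [-2.2641 -1.4966]
top foot [190.8924 255.0279]
top mark [206.5275 244.7518]
top arm [212.5895 240.7676]
top fingertip [225.5894 232.2233]
top ring [184.6174 259.1522]
jac px/mm [-0.0072 -2.2775] [-2.283  -0.0189]
```

Run:
```python
from h import *
import cv2
for n,x,y,w,h in(("top",306,212,20,20),("side",322,258,24,24)):
    im=cv2.imread(f"pics/{n}0.png")[y:y+h,x:x+w];im=cv2.resize(im,None,fx=8,fy=8,interpolation=cv2.INTER_CUBIC)
    hsv=cv2.cvtColor(im,cv2.COLOR_BGR2HSV);m=((hsv[...,1]<60)&(hsv[...,2]>100)).astype(np.uint8)
    cs,hi=cv2.findContours(m,cv2.RETR_CCOMP,cv2.CHAIN_APPROX_NONE)
    for c,hh in zip(cs,hi[0]):
        if len(c)>30:
            e=cv2.fitEllipse(c);p=((e[0][0]+.5)/8-.5+x,(e[0][1]+.5)/8-.5+y);print(n,"hole" if hh[3]>=0 else "outer",p,e[1],atz(n,p,.085))
```

```text
top outer (315.5663356781006, 221.50876998901367) (114.50572967529297, 116.47955322265625) [ 0.517  -0.1987  0.085 ]
top hole (315.5082187652588, 221.48563861846924) (48.08359909057617, 48.776268005371094) [ 0.517  -0.1985  0.085 ]
side outer (333.48737812042236, 268.7729787826538) (132.26315307617188, 155.72991943359375) [ 0.5145 -0.2025  0.085 ]
side hole (333.4385814666748, 268.66498851776123) (23.68543815612793, 51.323020935058594) [ 0.5147 -0.2022  0.085 ]
```

Run:
```python
from h import *
x,y=.5172,-.1993
for z in(.215,.207,.200,.192,.184,.176,.165,.153):
    bot.line_to([x,y,z],max_speed=.06);bot.hold(.1)
    st(z)
    F=np.array(bot.current_contact_force())
    if F[2]>8 or np.hypot(*F[:2])>12: print("STOP");break
```

```text
0.215 t 9.72 tcp [ 0.5174 -0.1994  0.2153] F [ 0.5302 -0.124  -2.0574] M [ 0.0409  0.1678 -0.0124] open 0.126
0.207 t 10.1 tcp [ 0.5172 -0.1993  0.207 ] F [ 0.0905 -0.0396 -1.9097] M [ 0.0271  0.104  -0.0297] open 0.125
0.2 t 10.47 tcp [ 0.5172 -0.1993  0.1999] F [ 0.2907 -0.2571 -2.1242] M [0.0309 0.1644 0.0083] open 0.126
0.192 t 10.85 tcp [ 0.5172 -0.1993  0.1919] F [-0.0633 -0.0807 -1.3348] M [ 0.0299  0.1336 -0.0229] open 0.127
0.184 t 11.23 tcp [ 0.5171 -0.1993  0.1839] F [ 0.9003  0.2858 -1.6554] M [0.0648 0.2033 0.0485] open 0.126
0.176 t 11.62 tcp [ 0.5171 -0.1993  0.1759] F [ 0.0317 -0.5307 -1.1021] M [ 0.0015  0.1715 -0.0332] open 0.126
0.165 t 12.05 tcp [ 0.5172 -0.1993  0.165 ] F [ 0.7222  0.1414 -1.937 ] M [-0.0222  0.168   0.054 ] open 0.122
0.153 t 12.5 tcp [ 0.5172 -0.1993  0.153 ] F [-1.0281  0.677  -1.5226] M [ 0.065   0.1438 -0.069 ] open 0.128
```

It went through without contact. I'll check the band height and lever side before turning.

Run:
```python
from h import *
import cv2
bot.hold(.4)
im=cam("side")["pixels"][205:285,302:382]
cv2.imwrite("pics/seat.png",cv2.resize(im,None,fx=7,fy=7,interpolation=cv2.INTER_CUBIC))
```

```text
(no output)
```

View pics/seat.png

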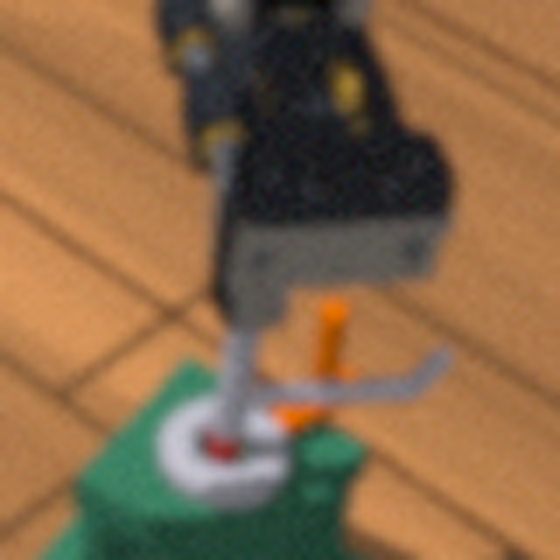

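Run:
```python
from h import *
import cv2
c=cam("side");im=cv2.resize(c["pixels"][205:285,302:382],None,fx=7,fy=7,interpolation=cv2.INTER_CUBIC).astype(int)
v=np.array([.5172,-.1993]);d=np.array([-.0349,-.6052])-v;d/=np.linalg.norm(d)
f=lambda X:(proj("side",np.array(X))-[302,205]+.5)*7-.5
for z in(.095,.09,.085,.081,.075): print(z,f([*(v+.006*d),z]))
col=im[415:475:3,218:227].mean(1)
for r,q in zip(range(415,475,3),col): print(r,q.astype(int),int(q[2]-q[1]))
```

```text
0.095 [222.4834 433.2   ]
0.09 [221.3009 443.0851]
0.085 [220.1261 452.9057]
0.081 [219.1917 460.7163]
0.075 [217.7993 472.3563]
415 [150 140 142] 2
418 [148 138 141] 3
421 [147 138 142] 3
424 [144 135 141] 5
427 [142 131 138] 6
430 [135 125 136] 11
433 [126 118 137] 18
436 [116 110 138] 28
439 [ 99  95 140] 45
442 [ 86  82 142] 60
445 [ 68  66 142] 76
448 [ 52  51 138] 87
451 [ 48  46 136] 89
454 [ 56  53 136] 83
457 [ 76  71 139] 68
460 [105  97 147] 49
463 [130 120 154] 34
466 [158 147 165] 18
469 [175 163 176] 13
472 [185 173 182] 9
```

Run:
```python
from h import *
bot.line_to([.5172,-.1993,.1523],max_speed=.02);bot.hold(.4)
j=list(bot.current_joints());j0=j[5];print(j)
j=list(bot.inverse_kinematics([.5172,-.1993,.1523],rot(-.65)));print(j)
base=j[5]
for psi in list(np.arange(-.5,.51,.1))+list(np.arange(.54,.85,.03)):
    j[5]=base-(psi+.65);bot.set_joints(j);bot.hold(.15)
    Ms=[];Fs=[]
    for _ in range(4):
        bot.hold(.02);Ms.append(bot.current_ft_torque());Fs.append(bot.current_contact_force())
    M=np.mean(Ms,0);F=np.mean(Fs,0)
    print(round(psi,2),round(bot.current_clock(),2),M,F,bot.current_ee_pos())
    if abs(M[2])>.25 or np.hypot(*F[:2])>10: print("stop");break
```

```text
[np.float64(-0.5858680264722935), np.float64(0.16042516514081961), np.float64(1.7215411210490772), np.float64(-9.005514257560985e-06), np.float64(1.2596109648482081), np.float64(1.634936061386611)]
[np.float64(-0.5858523644856017), np.float64(0.16043791875822366), np.float64(1.7215491315706108), np.float64(-8.881784197001252e-16), np.float64(1.259605603260959), np.float64(1.6349439623092952)]
-0.5 14.13 [0.0379 0.1488 0.0209] [ 0.294  -0.3495 -2.0962] [ 0.5172 -0.1993  0.1523]
-0.4 14.6 [ 0.0469  0.1438 -0.0001] [-0.1977 -0.1704 -1.2885] [ 0.5172 -0.1993  0.1523]
-0.3 15.07 [-0.0451  0.1748  0.0086] [ 0.0764 -0.2653 -2.1487] [ 0.5172 -0.1993  0.1523]
-0.2 15.53 [-0.1896  0.1668 -0.0257] [ 0.0943 -0.8661 -1.7997] [ 0.5172 -0.1994  0.1523]
-0.1 16.0 [-0.1825  0.1555 -0.0393] [ 0.5454 -0.9164 -1.7973] [ 0.5172 -0.1993  0.1523]
-0.0 16.47 [-0.1563  0.0977 -0.0027] [ 0.2804 -0.4986 -1.855 ] [ 0.5172 -0.1993  0.1523]
0.1 16.93 [-0.1504  0.1081 -0.0354] [ 0.4666 -0.6786 -1.432 ] [ 0.5172 -0.1992  0.1523]
0.2 17.4 [-0.1859  0.0853 -0.06  ] [ 0.3154 -0.3197 -1.3819] [ 0.5172 -0.1992  0.1523]

[... 187 characters left out ...]
0.1767  0.0343 -0.0249] [ 0.0296 -0.265  -2.0437] [ 0.5172 -0.1992  0.1523]
0.54 19.27 [-0.2691 -0.069  -0.0337] [ 1.0081 -0.6698 -2.133 ] [ 0.5173 -0.1993  0.1523]
0.57 19.73 [-0.2224 -0.1125 -0.0663] [ 1.4003 -0.9347 -1.3984] [ 0.5172 -0.1993  0.1523]
0.6 20.2 [-0.1858 -0.1268 -0.0308] [ 0.6425 -0.4762 -1.9259] [ 0.5172 -0.1993  0.1523]
0.63 20.67 [-0.1804 -0.1231 -0.0669] [ 1.3525 -0.3407 -1.7711] [ 0.5172 -0.1993  0.1523]
0.66 21.13 [-0.1777 -0.1765 -0.1028] [ 1.3953 -0.5813 -1.4221] [ 0.5172 -0.1993  0.1523]
0.69 21.6 [-0.8812 -0.7994 -0.2162] [ 3.8329 -3.6047 -2.9456] [ 0.5176 -0.1998  0.1526]
0.72 22.07 [-0.906  -0.8855 -0.6593] [ 5.7002 -3.9873 -3.5448] [ 0.5179 -0.2     0.1526]
stop
```

Run:
```python
from h import *
import cv2
j=list(bot.inverse_kinematics([.5172,-.1993,.1523],rot(.685)));bot.set_joints(j);bot.hold(.4);st()
a=cv2.resize(cam("side")["pixels"][195:285,302:382],None,fx=6,fy=6,interpolation=cv2.INTER_CUBIC)
b=cv2.resize(cam("top")["pixels"][170:260,285:335],None,fx=6,fy=6,interpolation=cv2.INTER_CUBIC)
cv2.imwrite("pics/fin.png",np.hstack([a,b]))
p=[.5172,-.1993]
for lev in(.74,.81): 
  for z in(.125,.08): print(lev,z,(proj("side",np.array([p[0]+.046*np.cos(lev),p[1]+.046*np.sin(lev),z]))-[302,195]+.5)*6-.5)
```

```text
t 22.72 tcp [ 0.5176 -0.1997  0.1526] F [ 3.9589 -3.9389 -2.891 ] M [-0.7838 -0.8284 -0.201 ] open 0.128
0.74 0.125 [195.6082 290.1753]
0.74 0.08 [186.7638 366.9007]
0.81 0.125 [187.851  289.9343]
0.81 0.08 [179.2251 366.6593]
```

View pics/fin.png

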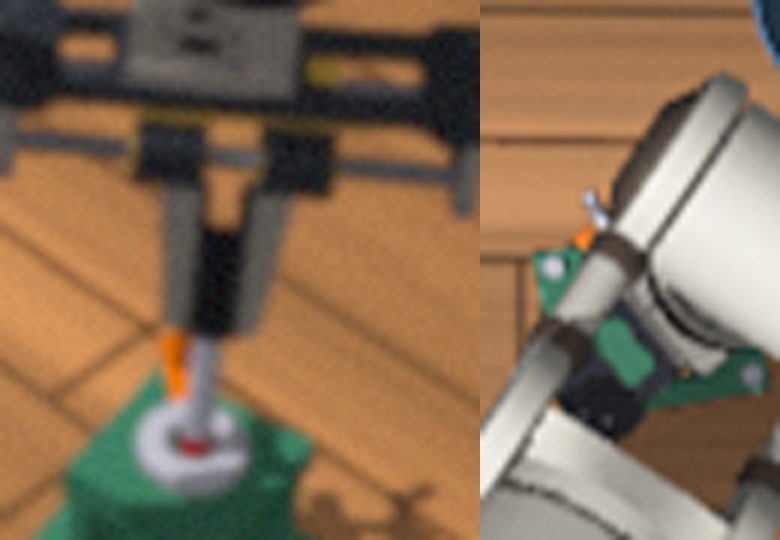

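Run:
```python
from h import *
bot.hold(.5);st();bot.job_done()
```

```text
t 23.32 tcp [ 0.5176 -0.1997  0.1526] F [ 4.0939 -2.4406 -2.9694] M [-0.8708 -0.7673 -0.2439] open 0.127
the job is handed in; nothing more can be done
```

I lifted the post out of the block and lowered it through the bracket hole to the mark. I then turned it anticlockwise until the lever came up against its stop. The job was handed in at about 23 s with the post still held at the set 50 N. No verdict was reported.

**Lowering:** The post went through the hole with no noticeable contact force. By arm position the red band was at the ring's top. The side camera read it about 2 mm high, which is within its calibration, so I lowered it a further 0.7 mm. The side arm was clockwise of the lever before I turned it.

**Closing the lever:** The side arm met the peg at about -0.25 rad. The turning moment stayed small until about 0.67 rad, then rose sharply where the stop was expected. I eased back slightly but kept light pressure on it. The last picture shows the peg at, or slightly past, the predicted closed position; it was partly hidden by the post.

**Final state:** The fingertips were within about 0.6 mm of their target position, with about 5 N of sideways push left on the post from pressing against the stop. The post looked upright in the picture, with the red band showing at the ring. I did not measure its tilt separately or take a final picture of the bystanders. No unexpected contact force showed while I was moving.

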